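Preset the bench stitch counter

ROBOT

A 6-joint arm with a two-finger parallel gripper is mounted at the origin on the work surface. World frame = base frame: x ahead of the robot, y to its left, z up, the work surface at z = 0. Lengths are in m, angles in rad, forces in N, time in s.
With the tool pointing down it reaches from about 0.3 to 0.775 m from the base axis. Payload 14.6 kg.
Tool frame: the origin (TCP) lies at the very end of the fingers, on their centre line; the grasp point (between the pads) lies 19 mm behind it; z points along the fingers, y is the line along which they close (so a half turn about z gives the same grasp; the last joint's range is limited). The gripper opens to 94 mm and grips with 3 to 60 N. Pads are 16 mm wide; open, the fingers measure 119 mm over their backs; the gripper's body (75 mm by 177 mm) begins 78 mm behind the grasp point.
Start: joints at [1.218, 0.3, 1.521, -0, 1.321, -0.067], TCP at [0.155, 0.528, 0.205] pointing down, gripper open.
Joint ranges: [-3.03, 3.03], [-0.79, 2.21], [0.23, 2.52], [-1.04, 4.18], [0, 3.07], [-2.55, 2.55]. Speed limits (rad/s): [2.22, 2.22, 2.57, 3.14, 3.14, 3.14].

INTERFACE

Orientations are given as [roll, pitch, yaw] about the fixed x, y, z axes, in that order (R = Rz(yaw) Ry(pitch) Rx(roll)).
In Python, from station import ctrl gives the robot as it stands.
- The arm moves only by the shell command python3 -m pendant 'ROWS' [OPENING] [FORCE]. ROWS is JSON, a list of rows, each a list of 2 entries, a list of its own where there are three numbers: the shift along the world's x, y, z in cm, then the turn about the world's z in rad. A call has 1 to 20 rows; each row shifts and turns the commanded pose from where the row before left it; what a row does not reach is not made up. A row lasts 1/12 s, in which the tool goes at most 41.7 mm and 7.16 degrees, less where a joint would pass 70% of its speed; a pose out of reach is approached as far as the arm can. A call is refused whole if a number of a shift passes 4.17 or a number of a turn 0.125, either way. A call with a gripper value outside its range is refused whole. OPENING is the opening, from 0 (shut) to 1 (fully open), set as the call begins (- or left out, the last holds). The fingers move at their own pace and stop on an object; FORCE is the grip in N (left out, the last holds). Time passes only in rows, so rows that do not move let the fingers close. It gives the time, the measured TCP pose, the force, the opening and the grip force at its end, in the units of the state.
- ctrl.get_obs(): the state, without advancing time (a new reading comes with each control period).
- ctrl.camera(name): name is "side" or "top" or "wrist"; returns a dict with "color" (480x640x3 uint8, red, green, blue), "intrinsics" (3x3 intrinsics, pixels), "camera_from_world" (4x4, takes a point from world to camera coordinates). Camera axes: x right, y down, z forward; pixel columns grow to the right and rows downward; lengths in m; the calibration is good to about 2 mm. A picture is of the moment at which its call begins. There is no depth.
- ctrl.hand_in(): hands the job in; it is judged then, once.
The state is a dict: "time_s": time; "qpos": joint angles; "joint_vel": joint speeds; "tau": joint torques, N m; "ee_pos": TCP position; "eef_rot": TCP orientation; "force": force on the tool from outside, world axes, zero at the start; "moment": the same for the moment, N m; "grip_width": finger opening in m; "grip_force": force on a finger pad.
Only numpy, scipy, OpenCV 4.12 (cv2) and the standard library are available. Lean on these libraries where they do the work, as an engineer would, in place of code of your own. Each camera call takes 0.05 s, during which the arm holds its last target. There are 200 camera calls.

TASK

Set the three thumbwheels of the bench counter to 4, 6 and 2 (left, middle, right as seen from the robot) by rolling their rims with a fingertip pressed lightly on top, each one resting in its click. Then press the load key fully down to enter the code and let it come up again. Press gently throughout and leave the things lying about where they are.

Things in the scene. Friction and masses are not known exactly. Their poses are not given: they have to be found in the camera images.
- counter: preset counter: grey box fixed to the bench, 130 mm (its x, away from the robot) by 250 mm (its y), top panel 75 mm above the bench; origin at the centre of its underside, z up. Three black thumbwheels on one level axle along its y stand out of slots in the panel; a round key is to their right. A click takes about 3 N along the rim: press down 7 to 11 N lest it slips; over 16 N on a wheel or 30 N on the key does damage.
- top_left (a point): nominal top of the left thumbwheel's rim, mid-width, a point of the counter 70 mm along its y, 91 mm above the bench: the worn wheel really stands up to 4 mm higher or lower (12 to 20 mm above the panel). Wheel: 72 mm diameter, 20 mm wide, smooth rubber rim, 24 mm gap to the next. Its digit is the number of white pips (0 to 9) on its topmost field, between two white marks on the panel.
- wheel_left (a joint): turn of the left thumbwheel, rad: digit n is set at n x 0.6283 (36 degrees), 0 to 9. It grows as the top of the rim rolls away from the robot (to the counter's +x); one digit is 22.6 mm of rim. A click stop draws it to the nearest digit (rarely it hangs half-way). Pressed down, it yields from about 2 N by 0.25 mm per N, to a hard stop after 4 mm.
- top_middle (a point): nominal top of the middle thumbwheel's rim, mid-width, a point of the counter 26 mm along its y, 91 mm above the bench: the worn wheel really stands up to 4 mm higher or lower (12 to 20 mm above the panel). Wheel: 72 mm diameter, 20 mm wide, smooth rubber rim, 24 mm gap to the next. Its digit is the number of white pips (0 to 9) on its topmost field, between two white marks on the panel.
- wheel_middle (a joint): turn of the middle thumbwheel, rad: digit n is set at n x 0.6283 (36 degrees), 0 to 9. It grows as the top of the rim rolls away from the robot (to the counter's +x); one digit is 22.6 mm of rim. A click stop draws it to the nearest digit (rarely it hangs half-way). Pressed down, it yields from about 2 N by 0.25 mm per N, to a hard stop after 4 mm.
- top_right (a point): nominal top of the right thumbwheel's rim, mid-width, a point of the counter -18 mm along its y, 91 mm above the bench: the worn wheel really stands up to 4 mm higher or lower (12 to 20 mm above the panel). Wheel: 72 mm diameter, 20 mm wide, smooth rubber rim, 24 mm gap to the next. Its digit is the number of white pips (0 to 9) on its topmost field, between two white marks on the panel.
- wheel_right (a joint): turn of the right thumbwheel, rad: digit n is set at n x 0.6283 (36 degrees), 0 to 9. It grows as the top of the rim rolls away from the robot (to the counter's +x); one digit is 22.6 mm of rim. A click stop draws it to the nearest digit (rarely it hangs half-way). Pressed down, it yields from about 2 N by 0.25 mm per N, to a hard stop after 4 mm.
- load_key (a joint): travel of the load key, m: 0 up, 0.006 fully down (then a hard stop); a spring of about 5 N at full travel returns it.
- load_key_top (a point): centre of the top of the load key, a grey round push key, 28 mm diameter, 85 mm to the right (-y) of the counter's origin; pressed straight down.
- thread_spool: blue thread spool standing on the counter's panel, behind and between the right wheel and the key, 28 mm diameter, 30 mm tall; origin under its centre; to be left alone
- screwdriver: screwdriver lying on the bench, 180 mm; origin under its middle; to be left alone
- oil_bottle: small white oil bottle, 36 mm diameter, 100 mm tall; origin under its centre; to be left alone
- screw_cup: aluminium cup, 60 mm across, 40 mm tall; origin under its centre; to be left alone
- bobbin: steel bobbin, 22 mm diameter, 12 mm tall; origin under its centre; to be left alone
- clamp_foot: small steel presser part, 50 mm long, 36 mm tall; origin under its centre; to be left alone

How it is judged:
By the outcome, as a careful person would: the job done as asked, in the order asked, and still so for the second after the job is handed in, with the robot touching nothing.
It also fails if it takes over 72 s, if anything falls off the work surface, if the arm or the gripper's body presses on something with over 40 N, if the wrist force passes 120 N, or if a joint passes its speed limit or range.

## Working session

There is one attempt and no reset: what is moved stays moved. The work goes in short steps, Python scripts to look and compute and a shell command to move; the robot and the scene stay as the last step left them, time stands still between calls to the robot, and variables do not carry over. Pictures are saved under pics/ and viewed, at most 10 in all, crops included, and the job is handed in when it is done.

```bash
mkdir -p pics; ls; python3 - <<'E'
from station import ctrl
import cv2
for n in ("top","side"):
    c=ctrl.camera(n); cv2.imwrite(f"pics/{n}0.png",c["color"][:,:,::-1])
    print(n,c["intrinsics"].round(1).tolist(),c["camera_from_world"].round(4).tolist())
o=ctrl.get_obs(); print(o["time_s"],o["force"],o["ee_pos"],o["eef_rot"])
E
```

```text
pics
top [[461.1, 0.0, 326.1], [0.0, 461.1, 240.4], [0.0, 0.0, 1.0]] [[-0.0925, -0.9957, 0.0069, 0.0471], [-0.9745, 0.0891, -0.2059, 0.5693], [0.2044, -0.0258, -0.9786, 0.7551], [0.0, 0.0, 0.0, 1.0]]
side [[597.7, 0.0, 326.9], [0.0, 597.7, 237.3], [0.0, 0.0, 1.0]] [[0.9046, -0.4258, -0.0199, -0.5027], [-0.2468, -0.4851, -0.8389, 0.1964], [0.3476, 0.7638, -0.5439, 0.9501], [0.0, 0.0, 0.0, 1.0]]
0.1 [ 0.28305188  1.52803778 -0.5335095 ] [0.1549504  0.52747893 0.20495925] [-3.14058487e+00 -4.07990603e-05  2.85586374e+00]
```

View pics/top0.png

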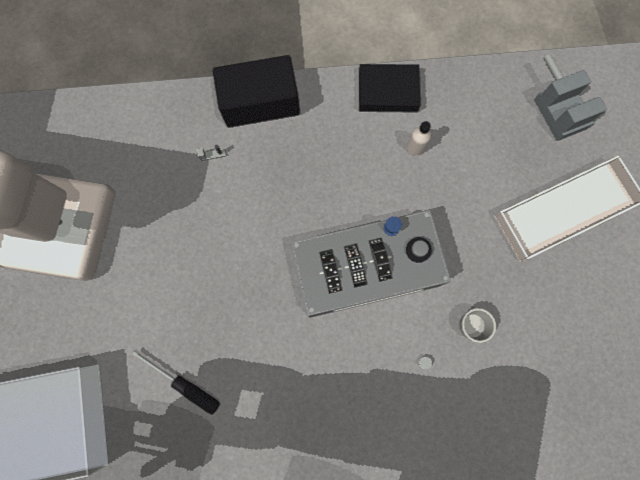

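View pics/side0.png

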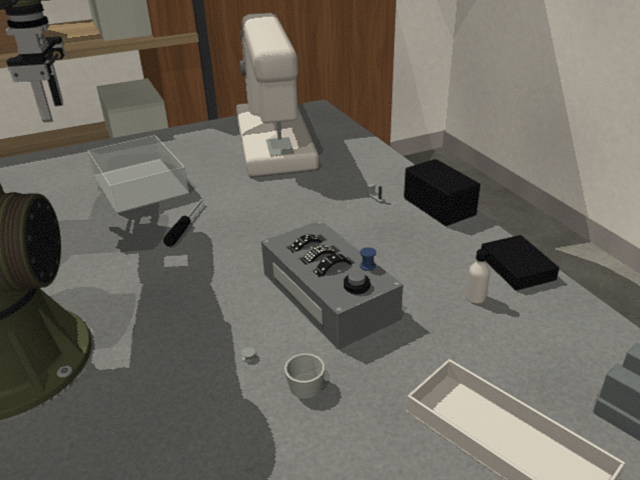

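Top view: the counter's panel spans about (287,240)–(450,275), wheels at (330,270), (356,265), (381,260), key at (419,249), spool (393,226). I'll zoom in.

```bash
python3 - <<'E'
import cv2
im=cv2.imread("pics/top0.png")[203:323,278:468]
cv2.imwrite("pics/crop0.png",cv2.resize(im,None,fx=4.2,fy=4.2,interpolation=cv2.INTER_CUBIC))
E
```

```text
(no output)
```

View pics/crop0.png

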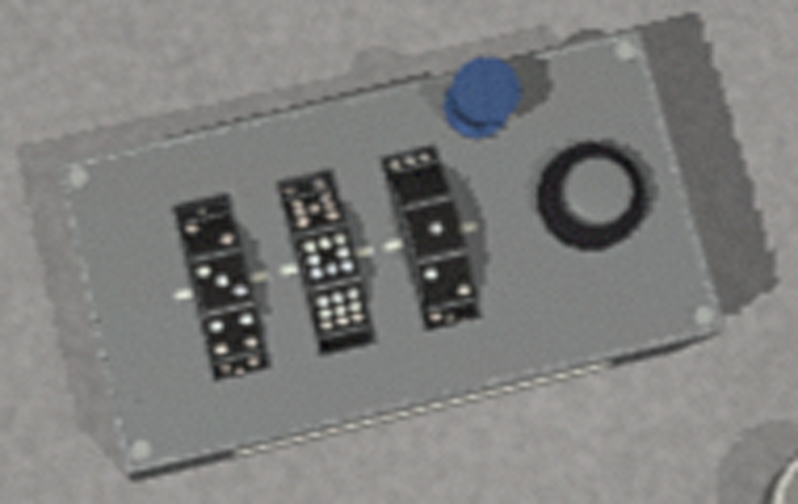

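```bash
cat > h.py <<'E'
import numpy as np
from station import ctrl
def cast(c,px,z):
    K,T=c["intrinsics"],c["camera_from_world"]; R,t=T[:3,:3],T[:3,3]
    o=-R.T@t; d=R.T@np.linalg.inv(K)@[px[0],px[1],1]
    return o+d*(z-o[2])/d[2]
def proj(c,p):
    q=c["camera_from_world"]@[*p,1]; q=c["intrinsics"]@q[:3]; return q[:2]/q[2]
E
python3 - <<'E'
from h import *
c=ctrl.camera("top"); g=lambda x,y:(278+(x+.5)/4.2-.5,203+(y+.5)/4.2-.5)
S=np.array([cast(c,g(*p),.075) for p in [(78,177),(626,48),(705,314),(142,449)]])
C=S.mean(0); ey=S[0]+S[3]-S[1]-S[2]; yaw=np.arctan2(-ey[0],ey[1])
print("centre",C,"yaw",yaw,"dims",[np.linalg.norm(S[i]-S[(i+1)%4]) for i in range(4)])
ex=np.array([np.cos(yaw),np.sin(yaw)]); ey=np.array([-ex[1],ex[0]])
L=lambda p:((p[:2]-C[:2])@ex,(p[:2]-C[:2])@ey)
for n,p,z in [("marksL",(182,294),.075),("marksR",(470,227),.075),("L",(222,282),.091),("M",(328,255),.091),("R",(435,229),.091),("key",(599,190),.085),("spooltop",(488,90),.105),("spoolbase",(476,110),.075)]:
    print(n,np.round(L(cast(c,g(*p),z)),4))
for n,y in [("L",.07),("M",.026),("R",-.018),("K",-.085)]: print(n,(C[:2]+ey*y).round(4))
print("ex",ex,"ey",ey)
s=ctrl.camera("side")
for p in [(0,.07),(0,.026),(0,-.018),(0,-.085),(-.065,-.125),(.065,-.125),(-.065,.125)]: print(p,proj(s,[*(C[:2]+ex*p[0]+ey*p[1]),.091 if p[0]==0 else .075]).round(0))
E
```

```text
centre [ 0.52523395 -0.07716751  0.075     ] yaw 0.14323893761798562 dims [np.float64(0.2346421888897041), np.float64(0.11486052009699944), np.float64(0.2345023059000207), np.float64(0.11397954692517996)]
marksL [-0.0001  0.0871]
marksR [-0.0006 -0.0339]
L [-0.0013  0.071 ]
M [-0.0005  0.0272]
R [-0.0003 -0.0171]
key [ 0.0005 -0.087 ]
spooltop [ 0.0473 -0.0499]
spoolbase [ 0.0463 -0.0492]
L [ 0.5152 -0.0079]
M [ 0.5215 -0.0514]
R [ 0.5278 -0.095 ]
K [ 0.5374 -0.1613]
ex [0.98975883 0.14274962] ey [-0.14274962  0.98975883]
(0, 0.07) [307. 235.]
(0, 0.026) [321. 247.]
(0, -0.018) [335. 258.]
(0, -0.085) [358. 278.]
(-0.065, -0.125) [339. 314.]
(0.065, -0.125) [405. 284.]
(-0.065, 0.125) [262. 241.]
```

Digits now read 3, 8, 1, so left +1, middle −2, right +1. Pose checks are consistent (wheels, marks, key, side view). I'll move above the left wheel, 11 mm to the near side.

```bash
python3 -m pendant '[[[1.94,-2.98,0],0],[[1.94,-2.98,0],0],[[1.94,-2.98,0],0],[[1.94,-2.98,0],0],[[1.94,-2.98,0],0],[[1.94,-2.98,0],0],[[1.94,-2.98,0],0],[[1.94,-2.98,0],0],[[1.94,-2.98,0],0.043],[[1.94,-2.98,0],0.043],[[1.94,-2.98,-0.8],0.043],[[1.94,-2.98,-0.8],0.043],[[1.94,-2.98,-0.8],0.043],[[1.94,-2.98,-0.8],0.043],[[1.94,-2.98,-0.8],0.043],[[1.94,-2.98,-0.8],0.043],[[1.94,-2.98,-0.8],0.043],[[1.94,-2.98,-0.8],0.042],[[0,0,0],0],[[0,0,0],0]]' 0 20
```

```text
time_s: 1.87
ee_pos: [0.5042, -0.0098, 0.1406]
eef_rot: [3.141, -0.002, -3.001]
force: [0.6, 1.0, 0.3]
grip_width: 0.0007
grip_force: 0.0
```

```bash
python3 -m pendant '[[[0,0,-1.3],0],[[0,0,-1.3],0],[[0,0,-1.3],0],[[0,0,0],0],[[0,0,0],0],[[0,0,0],0]]'; python3 - <<'E'
from h import *
import cv2
a=[ctrl.camera(n)["color"][:,:,::-1] for n in ("side","wrist")]
s=cv2.resize(a[0][180:300,260:420],(800,600),interpolation=cv2.INTER_CUBIC)
cv2.imwrite("pics/m1.png",cv2.vconcat([s[100:500],cv2.resize(a[1],(800,600))])[:1000] if 0 else cv2.hconcat([cv2.resize(s,(400,300)),cv2.resize(a[1],(400,300))]))
print([ctrl.get_obs()["force"].round(2)])
E
```

```text
time_s: 2.37
ee_pos: [0.5045, -0.0082, 0.1035]
eef_rot: [-3.141, 0.001, -2.998]
force: [-0.2, 0.3, -0.5]
grip_width: 0.0005
grip_force: 0.0
[array([ 0.2 ,  0.1 , -0.84])]
```

View pics/m1.png

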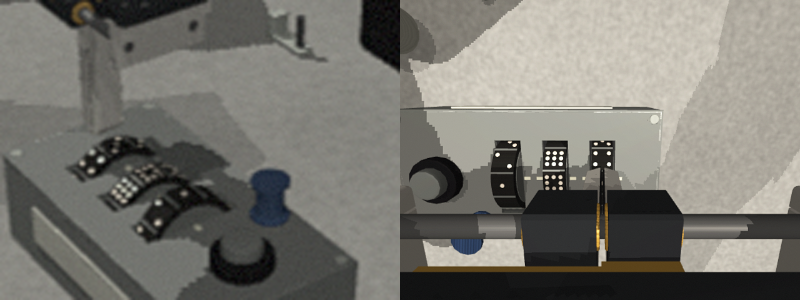

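Fingertip is centred across the left wheel (wrist view, finger tip ≈(602,175) over the 4-pip field's wheel) and still clear above it. Feeling down.

```bash
cat > f.py <<'E'
from h import *
F=[];P=[]
for i in range(4):
    ctrl.camera("top"); o=ctrl.get_obs(); F.append(o["force"]);P.append(o["ee_pos"])
print(o["time_s"].__round__(2),"F",np.mean(F,0).round(2),"sd",np.std(F,0).round(1),"P",np.mean(P,0).round(4))
E
python3 f.py; python3 -m pendant '[[[0,0,-0.2],0],[[0,0,-0.2],0],[[0,0,-0.1],0],[[0,0,0],0]]'|grep force; python3 f.py; python3 -m pendant '[[[0,0,-0.1],0],[[0,0,-0.1],0],[[0,0,0],0]]'|grep force; python3 f.py
```

```text
2.67 F [-0.11 -0.5  -0.32] sd [0.7 0.5 0.8] P [ 0.5045 -0.0086  0.1031]
force: [-0.5, 0.0, 0.4]
grip_force: 0.0
3.2 F [-0.11  0.32  0.01] sd [0.1 0.4 0.3] P [ 0.5042 -0.0087  0.0974]
force: [0.6, 0.8, 0.1]
grip_force: 0.0
3.65 F [-0.06  0.42  0.34] sd [0.5 0.4 0.9] P [ 0.5042 -0.0087  0.0954]
```

```bash
python3 -m pendant '[[[0,0,-0.1],0],[[0,0,-0.1],0],[[0,0,0],0]]'|grep force; python3 f.py
```

```text
force: [0.5, 0.8, 0.1]
grip_force: 0.0
4.1 F [0.1  0.21 0.27] sd [0.5 0.5 0.2] P [ 0.5042 -0.0087  0.0934]
```

```bash
python3 -m pendant '[[[0,0,-0.05],0],[[0,0,-0.05],0],[[0,0,0],0]]'|grep force; python3 f.py
```

```text
force: [0.1, 0.4, -0.5]
grip_force: 0.0
4.55 F [-0.14 -0.3   0.33] sd [0.5 0.3 0.1] P [ 0.5042 -0.0087  0.0924]
```

```bash
python3 -m pendant '[[[0,0,-0.1],0],[[0,0,-0.05],0],[[0,0,0],0]]'|grep force; python3 f.py
```

```text
force: [-0.5, -0.5, -0.9]
grip_force: 0.0
5.0 F [-0.47 -0.18  0.33] sd [0.4 0.5 0.4] P [ 0.5043 -0.0087  0.0909]
```

```bash
python3 -m pendant '[[[0,0,-0.1],0],[[0,0,-0.05],0],[[0,0,0],0]]'|grep force; python3 f.py
```

```text
force: [0.2, -0.5, -0.9]
grip_force: 0.0
5.45 F [-0.04 -0.23 -0.14] sd [0.5 1.  0.4] P [ 0.5042 -0.0087  0.0894]
```

```bash
python3 -m pendant '[[[0,0,-0.1],0],[[0,0,-0.05],0],[[0,0,0],0]]'|grep force; python3 f.py
```

```text
force: [0.6, -0.5, 0.0]
grip_force: 0.0
5.9 F [0.05 0.05 0.42] sd [0.6 0.4 0.6] P [ 0.5042 -0.0087  0.0879]
```

```bash
python3 -m pendant '[[[0,0,-0.1],0],[[0,0,0],0]]'|grep force; python3 f.py
```

```text
force: [-0.4, -0.3, 2.7]
grip_force: 1.6
6.27 F [-0.56  0.29  2.62] sd [0.6 0.6 0. ] P [ 0.5044 -0.0087  0.0871]
```

```bash
python3 -m pendant '[[[0,0,-0.08],0],[[0,0,-0.07],0],[[0,0,0],0]]'|grep force; python3 f.py
```

```text
force: [-2.2, -0.5, 6.3]
grip_force: 3.8
6.72 F [-1.63  0.11  6.89] sd [0.5 0.4 0.1] P [ 0.5045 -0.0087  0.0858]
```

```bash
python3 -m pendant '[[[0,0,-0.05],0],[[0.19,0.027,0],0],[[0.19,0.027,0],0],[[0.19,0.027,0],0],[[0.19,0.027,0],0]]'|grep force; python3 f.py
```

```text
force: [-1.3, 0.4, 8.8]
grip_force: 4.7
7.33 F [-1.16  0.54  8.71] sd [0.6 0.2 0.5] P [ 0.5124 -0.0076  0.0856]
```

```bash
python3 -m pendant '[[[0.19,0.027,0],0],[[0.19,0.027,0],0],[[0.19,0.027,0],0],[[0.19,0.027,0],0],[[0.19,0.027,0],0],[[0.19,0.027,0],0],[[0.19,0.027,0],0],[[0.19,0.027,0],0],[[0,0,0],0]]'|grep force; python3 f.py
```

```text
force: [-1.5, 0.3, 7.5]
grip_force: 3.7
8.28 F [-1.29  0.16  8.  ] sd [0.3 0.4 0.3] P [ 0.5273 -0.0055  0.0854]
```

```bash
python3 -m pendant '[[[0,0,0.6],0],[[0,0,1.2],0],[[0.17,-1.48,0],0],[[0.17,-1.48,0],0],[[0.17,-1.48,0],0],[[0,0,-0.5],0],[[0,0,0],0],[[0,0,0],0]]'; python3 - <<'E'
from h import *
import cv2
im=np.vstack([ctrl.camera("top")["color"][220:300,300:410,::-1],ctrl.camera("side")["color"][210:290,280:390,::-1]])
cv2.imwrite("pics/L1.png",cv2.resize(im,None,fx=3.7,fy=3.7,interpolation=cv2.INTER_CUBIC))
E
python3 f.py
```

```text
time_s: 8.95
ee_pos: [0.5318, -0.0494, 0.0975]
eef_rot: [3.141, -0.001, -2.998]
force: [-0.2, 1.3, 0.5]
grip_width: 0.0004
grip_force: 0.0
9.25 F [0.16 0.17 0.14] sd [0.5 0.7 0.6] P [ 0.5322 -0.0494  0.098 ]
```

View pics/L1.png

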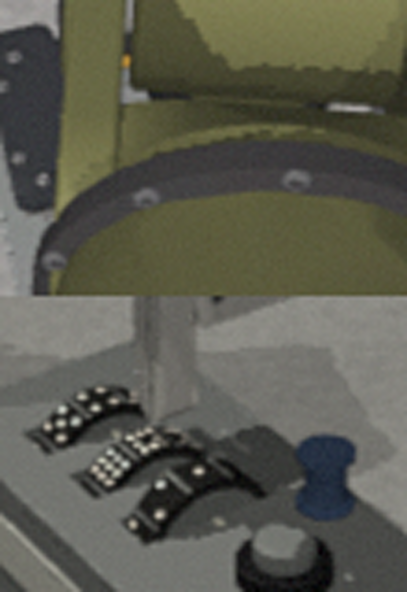

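Side view: left wheel's upper field now shows 4 pips with 5 on the near side; the finger sits over the far side of the middle wheel. Feeling down there.

```bash
python3 -m pendant '[[[0,0,-0.15],0],[[0,0,-0.1],0],[[0,0,0],0]]'|grep force; python3 f.py
```

```text
force: [0.1, 0.3, -0.9]
grip_force: 0.0
9.7 F [ 0.29 -0.44 -0.11] sd [0.4 0.8 0.6] P [ 0.5321 -0.0499  0.0954]
```

```bash
python3 -m pendant '[[[0,0,-0.1],0],[[0,0,-0.05],0],[[0,0,0],0]]'|grep force; python3 f.py
```

```text
force: [-0.2, 0.1, -0.2]
grip_force: 0.0
10.15 F [-0.13 -0.19 -0.32] sd [0.3 0.1 0.7] P [ 0.5321 -0.0499  0.0939]
```

```bash
python3 -m pendant '[[[0,0,-0.1],0],[[0,0,-0.05],0],[[0,0,0],0]]'|grep force; python3 f.py
```

```text
force: [-0.1, 1.2, 0.5]
grip_force: 0.0
10.6 F [ 0.   -0.07  0.08] sd [0.3 0.7 0.4] P [ 0.5321 -0.0499  0.0924]
```

```bash
python3 -m pendant '[[[0,0,-0.07],0],[[0,0,-0.03],0],[[0,0,0],0]]'|grep force; python3 f.py
```

```text
force: [-0.3, -0.2, 0.1]
grip_force: 0.0
11.05 F [ 0.45 -0.   -0.18] sd [0.6 0.6 0.4] P [ 0.5322 -0.0499  0.0914]
```

```bash
python3 -m pendant '[[[0,0,-0.1],0],[[0,0,-0.05],0],[[0,0,0],0]]'|grep force; python3 f.py
```

```text
force: [-0.1, 0.6, 0.3]
grip_force: 0.0
11.5 F [-0.16 -0.02  0.26] sd [0.3 0.4 0.6] P [ 0.5321 -0.0499  0.0899]
```

```bash
python3 -m pendant '[[[0,0,-0.07],0],[[0,0,-0.03],0],[[0,0,0],0]]'|grep force; python3 f.py
```

```text
force: [-0.3, -0.1, 0.1]
grip_force: 0.0
11.95 F [-0.16 -0.38 -0.18] sd [0.3 0.2 0.2] P [ 0.5321 -0.0499  0.0889]
```

```bash
python3 -m pendant '[[[0,0,-0.1],0],[[0,0,-0.05],0],[[0,0,0],0]]'|grep force; python3 f.py
```

```text
force: [-0.1, 0.5, 0.2]
grip_force: 0.2
12.4 F [-0.    0.11  0.08] sd [0.3 0.4 0.2] P [ 0.5322 -0.0499  0.0874]
```

```bash
python3 -m pendant '[[[0,0,-0.05],0],[[0,0,0],0]]'|grep force; python3 f.py
```

```text
force: [0.3, -0.1, 1.9]
grip_force: 1.0
12.77 F [0.03 0.28 2.09] sd [0.6 0.4 0.4] P [ 0.5322 -0.0499  0.0871]
```

```bash
python3 -m pendant '[[[0,0,-0.1],0],[[0,0,-0.1],0],[[0,0,0],0]]'|grep force; python3 f.py
```

```text
force: [-1.3, 0.5, 8.1]
grip_force: 3.9
13.22 F [-1.49  0.03  7.55] sd [0.5 0.4 0.2] P [ 0.5324 -0.0499  0.0854]
```

```bash
python3 -m pendant '[[[0,0,-0.03],0],[[-0.19,-0.027,0],0],[[-0.19,-0.027,0],0],[[-0.19,-0.027,0],0],[[-0.19,-0.027,0],0],[[-0.19,-0.027,0],0],[[-0.19,-0.027,0],0],[[-0.19,-0.027,0],0],[[-0.19,-0.027,0],0],[[-0.19,-0.027,0],0],[[-0.19,-0.027,0],0],[[-0.19,-0.027,0],0],[[-0.19,-0.027,0],0],[[0,0,0],0]]'|grep force; python3 f.py
```

```text
force: [0.7, 0.7, 7.6]
grip_force: 3.9
14.58 F [-1.29  0.23  8.49] sd [0.6 0.2 0.6] P [ 0.5098 -0.0531  0.0853]
```

```bash
python3 -m pendant '[[[0,0,0.4],0],[[0,0,0.5],0],[[1.14,0.162,0],0],[[1.14,0.162,0],0],[[0,0,0],0],[[0,0,-0.4],0],[[0,0,-0.25],0],[[0,0,-0.1],0],[[0,0,-0.1],0],[[0,0,-0.05],0],[[0,0,0],0]]'|grep force; python3 f.py
```

```text
force: [-1.5, 1.6, 7.8]
grip_force: 4.1
15.7 F [-1.76  0.79  7.75] sd [0.2 0.3 0.4] P [ 0.532  -0.0499  0.0852]
```

```bash
python3 -m pendant '[[[0,0,-0.02],0],[[-0.19,-0.027,0],0],[[-0.19,-0.027,0],0],[[-0.19,-0.027,0],0],[[-0.19,-0.027,0],0],[[-0.19,-0.027,0],0],[[-0.19,-0.027,0],0],[[-0.19,-0.027,0],0],[[-0.19,-0.027,0],0],[[-0.19,-0.027,0],0],[[-0.19,-0.027,0],0],[[-0.19,-0.027,0],0],[[-0.19,-0.027,0],0],[[0,0,0],0]]'|grep force; python3 f.py
```

```text
force: [-1.2, 0.0, 8.3]
grip_force: 4.0
17.07 F [-1.5   0.92  8.5 ] sd [0.4 0.4 0. ] P [ 0.5093 -0.0531  0.0851]
```

```bash
python3 -m pendant '[[[0,0,0.6],0],[[0,0,1.1],0],[[0.25,-1.45,0],0],[[0.25,-1.45,0],0],[[0.25,-1.45,0],0],[[0,0,-0.4],0],[[0,0,0],0],[[0,0,0],0],[[0,0,-0.1],0],[[0,0,-0.1],0],[[0,0,0],0]]'|grep force; python3 f.py
```

```text
force: [0.2, 0.5, 0.8]
grip_force: 0.0
18.18 F [-0.06 -0.31 -0.24] sd [0.5 0.3 0.4] P [ 0.5168 -0.0964  0.0955]
```

```bash
python3 -m pendant '[[[0,0,-0.1],0],[[0,0,-0.05],0],[[0,0,0],0]]'|grep force; python3 f.py
```

```text
force: [-0.4, 0.5, 2.3]
grip_force: 1.0
18.63 F [-0.21  0.83  2.43] sd [0.3 0.7 0.1] P [ 0.5169 -0.0966  0.094 ]
```

```bash
python3 -m pendant '[[[0,0,-0.1],0],[[0,0,-0.1],0],[[0,0,0],0]]'|grep force; python3 f.py
```

```text
force: [-0.9, 0.3, 8.6]
grip_force: 4.0
19.08 F [-1.59  1.24  7.22] sd [0.7 0.2 0.8] P [ 0.5171 -0.0967  0.0924]
```

```bash
python3 -m pendant '[[[0,0,-0.03],0],[[0.19,0.027,0],0],[[0.19,0.027,0],0],[[0.19,0.027,0],0],[[0.19,0.027,0],0],[[0.19,0.027,0],0],[[0.19,0.027,0],0],[[0.19,0.027,0],0],[[0.19,0.027,0],0],[[0.19,0.027,0],0],[[0.19,0.027,0],0],[[0.19,0.027,0],0],[[0.19,0.027,0],0],[[0,0,0],0]]'|grep force; python3 f.py
```

```text
force: [-0.9, 0.7, 7.6]
grip_force: 3.6
20.45 F [-1.23  0.82  7.4 ] sd [0.3 0.4 0.3] P [ 0.5399 -0.0934  0.0921]
```

```bash
python3 -m pendant '[[[0,0,0.6],0],[[0,0,2],0],[[0,0,3],0],[[-0.6,3.5,0],0],[[-0.6,3.5,0],0],[[-0.6,3.5,0],0],[[-0.6,3.5,0],0],[[-0.6,3.5,0],0],[[-0.6,3.5,0],0],[[-0.6,3.5,0],0],[[-0.6,3.5,0],0],[[0,0,0],0]]'; python3 - <<'E'
from h import *
import cv2
im=np.vstack([ctrl.camera("top")["color"][215:315,290:460,::-1],ctrl.camera("side")["color"][210:310,260:430,::-1]])
cv2.imwrite("pics/A1.png",cv2.resize(im,None,fx=3,fy=3,interpolation=cv2.INTER_CUBIC))
E
```

```text
time_s: 21.45
ee_pos: [0.4904, 0.1912, 0.1477]
eef_rot: [3.141, -0.0, -2.994]
force: [-0.8, -0.7, -0.6]
grip_width: 0.0008
grip_force: 0.0
```

View pics/A1.png

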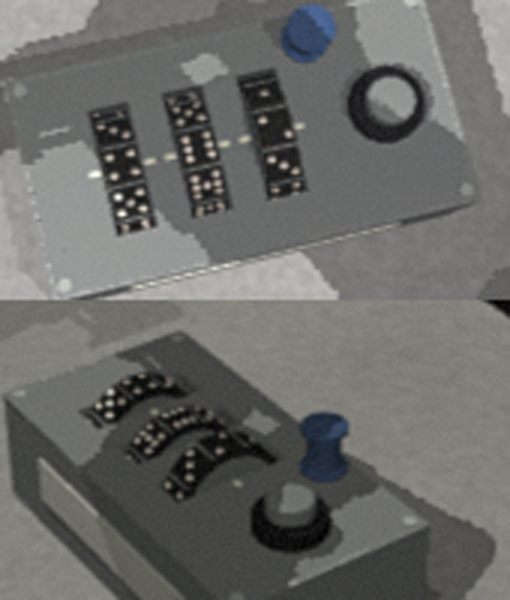

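Top view, fields between the marks: 4 pips (122,163), 6 pips (198,148), 2 pips (275,125), all centred; things undisturbed. Now the key.

```bash
python3 -m pendant '[[[0.47,-3.52,0],0],[[0.47,-3.52,0],0],[[0.47,-3.52,0],0],[[0.47,-3.52,0],0],[[0.47,-3.52,0],0],[[0.47,-3.52,0],0],[[0.47,-3.52,0],0],[[0.47,-3.52,0],0],[[0.47,-3.52,0],0],[[0.47,-3.52,0],0],[[0,0,-1.5],0],[[0,0,-1.5],0],[[0,0,0],0],[[0,0,0],0]]'|grep force; python3 f.py
```

```text
force: [0.3, -0.7, -0.3]
grip_force: 0.0
22.92 F [-0.29  0.12  0.27] sd [0.4 0.5 0.5] P [ 0.5388 -0.1658  0.1186]
```

```bash
python3 -m pendant '[[[0,0,-0.2],0],[[0,0,-0.2],0],[[0,0,-0.2],0],[[0,0,-0.2],0],[[0,0,0],0]]'|grep force; python3 f.py; python3 - <<'E'
from h import *
import cv2
cv2.imwrite("pics/K1.png",cv2.resize(ctrl.camera("side")["color"][210:310,280:440,::-1],None,fx=4,fy=4))
E
```

```text
force: [-0.6, 0.3, -0.1]
grip_force: 0.0
23.53 F [ 0.14  0.37 -0.18] sd [0.4 0.5 0.4] P [ 0.5386 -0.1654  0.1096]
```

View pics/K1.png

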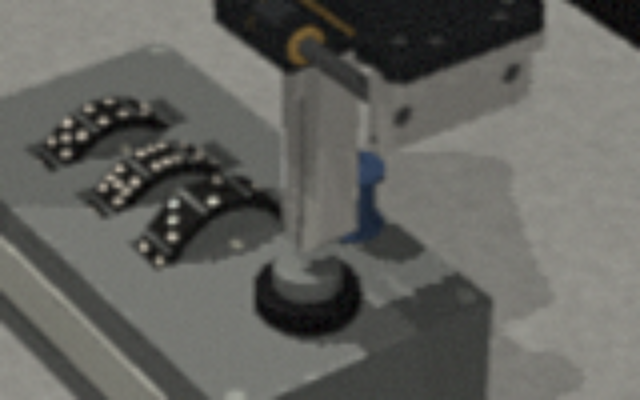

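Finger is over the grey cap (≈(310,265)), slightly off centre; the key is up and the wheels are undisturbed. Correct by 4 mm and press.

```bash
python3 -m pendant '[[[-0.1,0.4,0],0],[[0,0,-0.2],0],[[0,0,-0.2],0],[[0,0,-0.2],0],[[0,0,-0.2],0],[[0,0,0],0]]'|grep force; python3 f.py
```

```text
force: [-0.8, -0.1, 0.5]
grip_force: 0.0
24.28 F [ 0.62 -0.16  0.47] sd [0.3 0.6 0.7] P [ 0.5376 -0.1614  0.1015]
```

```bash
python3 -m pendant '[[[0,0,-0.1],0],[[0,0,-0.1],0],[[0,0,-0.1],0],[[0,0,0],0]]'|grep force; python3 f.py
```

```text
force: [0.6, 0.0, -0.6]
grip_force: 0.0
24.82 F [ 0.4  -0.11  0.06] sd [0.5 0.4 0.2] P [ 0.5376 -0.1614  0.0986]
```

```bash
python3 -m pendant '[[[0,0,-0.1],0],[[0,0,-0.1],0],[[0,0,-0.1],0],[[0,0,0],0]]'|grep force; python3 f.py
```

```text
force: [0.8, 0.0, 2.0]
grip_force: 1.1
25.35 F [-0.05 -0.08  2.13] sd [0.4 0.1 0.8] P [ 0.5377 -0.1614  0.0958]
```

```bash
python3 -m pendant '[[[0,0,-0.1],0],[[0,0,-0.1],0],[[0,0,0],0]]'|grep force; python3 f.py
```

```text
force: [0.3, -0.0, 3.4]
grip_force: 1.7
25.8 F [ 0.73 -0.59  3.29] sd [0.6 0.5 0.5] P [ 0.5377 -0.1614  0.0937]
```

```bash
python3 -m pendant '[[[0,0,-0.1],0],[[0,0,-0.05],0],[[0,0,0],0]]'|grep force; python3 f.py
```

```text
force: [1.0, -0.3, 4.3]
grip_force: 2.1
26.25 F [ 0.21 -0.33  3.79] sd [0.5 0.3 0.6] P [ 0.5377 -0.1614  0.0922]
```

```bash
python3 -m pendant '[[[0,0,-0.05],0],[[0,0,0],0]]'|grep force; python3 f.py
```

```text
force: [0.5, 1.1, 4.1]
grip_force: 2.3
26.62 F [ 1.34 -0.56  4.66] sd [0.4 0.4 0.3] P [ 0.5377 -0.1614  0.0917]
```

```bash
python3 -m pendant '[[[0,0,-0.05],0],[[0,0,0],0]]'|grep force; python3 f.py
```

```text
force: [1.3, -1.0, 4.7]
grip_force: 2.8
26.98 F [0.14 0.12 5.26] sd [0.3 0.4 0.3] P [ 0.5377 -0.1614  0.0913]
```

```bash
python3 -m pendant '[[[0,0,-0.05],0],[[0,0,0],0]]'|grep force; python3 f.py
```

```text
force: [-1.4, 1.0, 10.9]
grip_force: 4.9
27.35 F [-1.43  0.88 10.4 ] sd [0.5 0.4 0.3] P [ 0.5378 -0.1614  0.0912]
```

The force jumps at z ≈ 0.0911 after about 6 mm of travel, so that is the hard stop. A small nudge, then lift and retreat.

```bash
python3 -m pendant '[[[0,0,-0.02],0],[[0,0,0],0],[[0,0,0],0],[[0,0,0.2],0],[[0,0,0.3],0],[[0,0,0.5],0],[[0,0,2],0],[[0,0,3],0],[[-0.6,3.5,0],0],[[-0.6,3.5,0],0],[[-0.6,3.5,0],0],[[-0.6,3.5,0],0],[[-0.6,3.5,0],0],[[-0.6,3.5,0],0],[[-0.6,3.5,0],0],[[-0.6,3.5,0],0],[[-0.6,3.5,0],0],[[-0.6,3.5,0],0],[[0,0,0],0],[[0,0,0],0]]'; python3 - <<'E'
from h import *
import cv2
im=np.vstack([ctrl.camera("top")["color"][215:315,290:460,::-1],ctrl.camera("side")["color"][210:310,260:430,::-1]])
cv2.imwrite("pics/A2.png",cv2.resize(im,None,fx=3,fy=3,interpolation=cv2.INTER_CUBIC))
E
```

```text
time_s: 29.02
ee_pos: [0.4769, 0.1897, 0.1501]
eef_rot: [-3.141, -0.001, -2.995]
force: [0.1, 0.1, -0.1]
grip_width: 0.0005
grip_force: 0.0
```

View pics/A2.png

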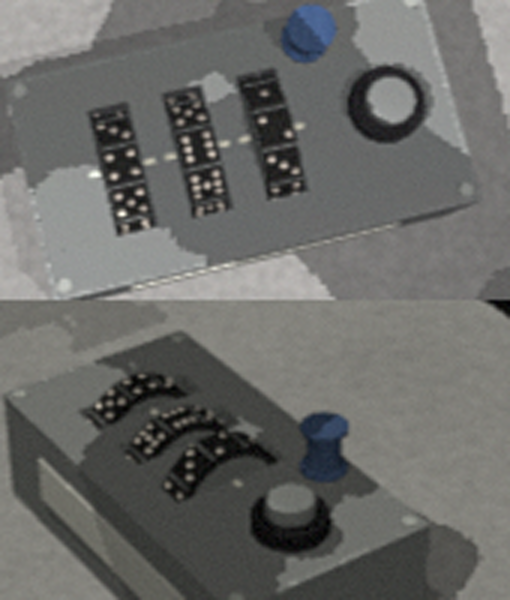

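The picture shows 4, 6 and 2 between the marks, the key up again at (290,505), and the spool where it was.

```bash
python3 -c "
from station import ctrl
print(ctrl.hand_in())"
```

```text
the job is handed in; nothing more can be done
None
```

The thumbwheels are set to 4, 6 and 2, the load key was pressed to its hard stop and came back up, nothing lying about was touched, and the job was handed in at about 29 s; the hand-in returned no verdict.

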